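# Stand the fallen bottle up in the bottle guard, fill the row and shut the gate

### The arm

A 6-joint arm with a two-finger parallel gripper is mounted at the origin on a cart in front of the work surface, level with it; the furniture and walls round the work are solid. World frame = base frame: x ahead of the robot, y to its left, z up, the work surface at z = 0. Lengths are in m, angles in rad, forces in N, time in s.
With the tool pointing down it reaches from about 0.375 to 0.975 m from the base axis. Payload 3.8 kg.
Tool frame: the origin (TCP) lies midway between the tips of the shut fingers; the grasp point (between the pads) lies 19 mm behind it; z points along the fingers, y is the line along which they close (so a half turn about z gives the same grasp; the last joint's range is limited). The gripper opens to 85 mm and grips with 20 to 120 N. Pads are 22 mm wide; open, the fingers measure 114 mm over their backs; the gripper's body (76 mm by 85 mm) begins 54 mm behind the grasp point. The pads swing forward as they close: fully open they stand 13 mm farther back than shut.
Start: joints at [-1.194, 0.264, 1.604, -0, 1.274, -0.037], TCP at [0.271, -0.618, 0.231] pointing down, gripper open.
Joint ranges: [-2.63, 2.63], [-0.94, 2.18], [0.31, 2.57], [-1.31, 4.45], [0, 2.66], [-2.55, 2.55]. Speed limits (rad/s): [2.57, 2.57, 3.14, 3.14, 3.14, 3.14].

### API

Orientations are given as a rotation vector (axis times angle).
In Python, from workcell import bot, read_camera, camera_info, ticket gives the robot as it stands.
- The arm moves only by the tool servo_tool, never from a script. Its argument "targets" is a list of rows, each an object of numbers: "hand": the closure, from -1 (fully open) to 1 (shut); "x", "y", "z": the shift along the tool's x, y, z as a fraction of full scale; "roll": the turn about the tool's z as a fraction of full scale. In form: [{"hand": .., "x": .., "y": .., "z": .., "roll": ..}, ...]. A call has 1 to 10 rows; each row is the pose to reach, as a shift and turn from the pose commanded when the call began, along the tool's axes at that moment, turning the shorter way round; what a row does not reach only later rows make up. Full scale, the value 1, is 50 cm for a shift and 180 degrees for a turn. A row lasts 1/12 s, in which the tool goes at most 41.7 mm and 7.16 degrees, less where a joint would pass 70% of its speed; a pose out of reach is approached as far as the arm can. A call with a number of a shift or a turn outside -1 to 1 is refused whole. A call with a gripper value outside its range is refused whole. The fingers move at their own pace and stop on an object; "grip_force" is the grip in N (left out, the last holds). Time passes only in rows, so rows that repeat a pose let the fingers close. It gives the time, the measured TCP pose, the force, the opening and the grip force at its end, in the units of the state.
- bot.read_state(): the state, without advancing time (a new reading comes with each control period).
- read_camera(name): name is "scene" or "top" or "wrist"; returns the picture (400x640x3 uint8, red, green, blue); there is no depth.
- camera_info(name): a dict with "fx", "fy", "cx", "cy" (pixels), "eye" and "orientation" of the camera in the world; the wrist camera has in their place "T_tool_cam" (4x4, takes a point from camera to tool coordinates, whose origin is the TCP and whose axes are the flange's). Camera axes: x right, y down, z forward; pixel columns grow to the right and rows downward; lengths in m; the calibration is good to about 2 mm. A picture is of the moment at which its call begins: read the wrist's pose just before it. camera_info takes no time and is no camera call.
- ticket.finish_job(): hands the job in; it is judged then, once.
The state is a dict: "time": time; "q": joint angles; "joint_vel": joint speeds; "joint_torque": joint torques, N m; "tool_pos": TCP position; "tcp_rot": TCP orientation; "wrist_force": force on the tool from outside, world axes, zero at the start; "torque": the same for the moment, N m; "width": opening from 0.0 (shut) to 1.0 (fully open); "grip_force": force on a finger pad.
Only numpy, scipy, OpenCV 4.12 (cv2) and the standard library are available. Lean on these libraries where they do the work, as an engineer would, in place of code of your own. Each camera call takes 0.05 s, during which the arm holds its last target. There are 200 camera calls.

### The job

A reagent bottle has toppled inside the white bottle guard and its neck sticks out through the open gate: push its top end up and over against the guard's back wall until it stands there, and slide it along the wall towards the bottle already in the row. Then slide the spare bottle from the bench through the gateway into the place that is left, and push the gate shut until its ball catch snaps in. These are full glass bottles: keep their feet on or just above the bench (within about 2 cm) rather than lifting them, knock nothing over and leave the other things on the bench alone.

Things in the scene. Friction and masses are not known exactly. Their poses are not given: they have to be found in the camera images.
- guard: white plastic open-topped pen without a floor, fixed to the bench; bottles stand on the bench (z = 0). Origin on the bench at the centre of the clear space, 125 mm deep (x -62.5 to +62.5 mm) by 250 mm wide (y -125 to +125 mm). Its x axis points to the back wall, y to the gate's hinge side. Walls 6 mm thick; back wall 90 mm high, sides 70 mm.
- gateway (a point): middle of the gateway in the guard's front, on the bench (guard x -62.5 mm, y +40 mm). The gateway runs from the hinge at guard y +125 mm to the catch at y -50 mm, without a sill. Beyond y -69 mm is a fixed front panel, 70 mm high.
- catch (a point): sprung ball of the gate's catch, 46 mm above the bench, on a housing outside the fixed panel (14 mm proud of the front, guard y -80 to -50 mm, z 33 to 59 mm)
- gate (a joint): aluminium gate on an upright hinge: 0 is shut, grows as it swings out towards the guard's -x side, up to 2.1 rad. 168 mm long from the hinge, 70 mm high, 6 mm thick, 0.25 kg; it stays where left. A black knob sticks out 22 mm from the outer face, 152 mm from the hinge, 46 mm up. From 0.1 rad it meets the catch: about 4 N, pushed 105 mm from the hinge, snaps it in below 0.03 rad.
- gate_hinge (a point): point on the gate's hinge axis, 35 mm above the bench
- gate_edge (a point): outer face of the gate at its free end, 168 mm from the hinge, 35 mm above the bench
- fallen_bottle: large glass bottle lying in the gateway, green label, blue cap; 0.7 kg. Body 86 mm across, sloping shoulder from 109 to 144 mm above the foot, cap 48 mm across from 144 to 179 mm. Origin at the centre of its foot, z axis out of the cap. It lies on its side (nose down 2 deg), foot within about 20 mm of the back wall, cap out through the gateway. Its weight turns it in a light pinch on the cap.
- spare_bottle: shorter glass bottle with blue cap and light blue label, standing on the bench in front of the guard: 56 mm across, 123 mm high; it narrows slightly from 70 mm up to about 50 mm across at the cap (96 mm up and higher); about 0.22 kg. Origin at the centre of its foot, z up.
- row_bottle: glass bottle with blue cap and green label that already stands in the guard behind the fixed panel: 58 mm across, 123 mm high. Origin at the centre of its foot, z up. It stays standing in the guard.
- blue_rack: low blue tube rack, 68 x 225 x 27 mm, loose on the bench on the left; leave it alone. Origin under its centre, long axis y.
- petri1: lower of two stacked petri dishes, 67 mm across, 14 mm high each, on the bench at the left front; leave them alone. Origin under its centre.
There are look-alikes about, which are no part of the job. Leave any red or yellow look-alike of the row_bottle alone.

How it is judged:
By the outcome, as a careful person would: the job done as asked, in the order asked, and still so for the second after the job is handed in, with the robot touching nothing.
It also fails if it takes over 72 s, if anything falls off the work surface, if the arm or the gripper's body presses on something with over 40 N, if the wrist force passes 120 N, or if a joint passes its speed limit or range.

## Working session

There is one attempt and no reset: what is moved stays moved. The work goes in short steps, Python scripts to look and compute and a tool call to move; the robot and the scene stay as the last step left them, time stands still between calls to the robot, and variables do not carry over. Pictures are saved under pics/ and viewed, at most 13 in all, crops included, and the job is handed in when it is done.

Besides the shell and the picture viewer there is one more tool, called after "Request:" as name(argument=value, ...), one argument or row to a line, values as JSON. servo_tool: Moves the arm, as the interface text tells. Its arguments: {"type":"object","properties":{"targets":{"type":"array"},"grip_force":{"type":"number"}},"required":["targets"]}

```bash
mkdir -p pics; ls
python3 - <<'E'
from workcell import bot, read_camera, camera_info
import cv2,numpy as np
print(bot.read_state())
for n in("scene","top","wrist"):print(n,camera_info(n))
for n in("scene","top"):cv2.imwrite(f"pics/{n}0.png",read_camera(n)[...,::-1])
E
```

```text
pics
{'time': 0.0, 'q': array([-1.19392904e+00,  2.64757507e-01,  1.60541129e+00,  9.96153648e-06,
        1.27369798e+00, -3.68918566e-02]), 'joint_vel': array([-0.00052067, -0.0009473 , -0.00110862,  0.00042896,  0.00018472,
        0.00065478]), 'joint_torque': array([-3.78703204e-03, -5.15123677e+01, -3.67314613e+01, -5.08823405e-05,
        1.31854636e-02,  3.71919540e-06]), 'tool_pos': array([ 0.27111691, -0.61734065,  0.22993896]), 'tcp_rot': array([-3.07240909e+00, -6.44839940e-01,  5.89146320e-04]), 'wrist_force': array([ 0.88756826, -0.85780813, -0.22001593]), 'torque': array([-0.02498002, -0.01064188, -0.00327763]), 'grip_force': 0.0, 'width': 0.9996998207921501}
scene {'fx': 374.4729815606355, 'fy': 374.4729815606355, 'cx': 320.8151654609929, 'cy': 200.9186212982758, 'eye': array([-0.22570941,  0.6274444 ,  0.7208933 ]), 'orientation': array([-1.26353613,  2.09934744, -1.02591537])}
top {'fx': 481.8534914858082, 'fy': 481.8534914858082, 'cx': 318.21508469243275, 'cy': 198.64570242551855, 'eye': array([0.46377458, 0.20513268, 1.19095861]), 'orientation': array([-2.15548975,  2.16646026, -0.06924933])}
wrist {'fx': 315.5169759109011, 'fy': 315.5169759109011, 'cx': 322.7111584965224, 'cy': 195.36993257475163, 'T_tool_cam': array([[-4.92732502e-04, -9.55553541e-01, -2.94817212e-01,
         7.53853559e-02],
       [ 9.99999866e-01, -4.23788827e-04, -2.97742188e-04,
        -4.63594070e-04],
       [ 1.59568361e-04, -2.94817319e-01,  9.55553621e-01,
        -1.43182251e-01],
       [ 0.00000000e+00,  0.00000000e+00,  0.00000000e+00,
         1.00000000e+00]])}
```

View pics/scene0.png

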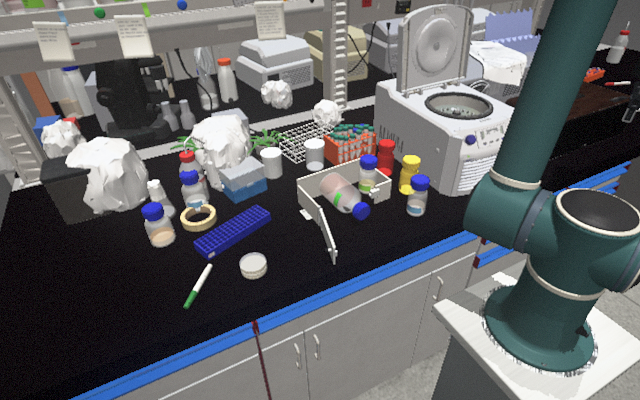

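View pics/top0.png

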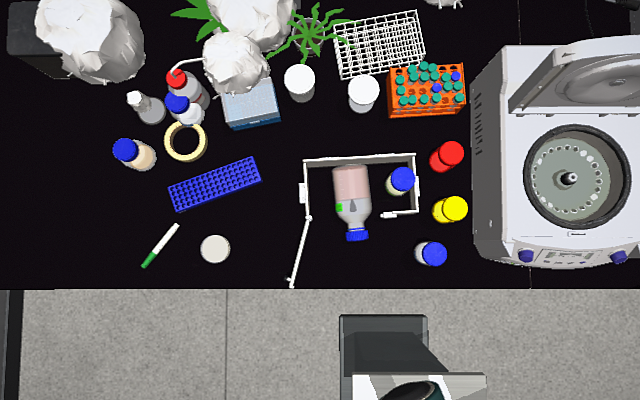

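The top view shows the guard at about (305..415, 155..215), with the fallen bottle's cap at (357,235), the row bottle's cap at (402,178) and the open gate from (308,218) to (291,285). Blue-capped bottles outside the guard are at (432,254), (130,150) and (180,105). (432,254) stands in front of the guard, so it fits the spare. I'll check that in a crop.

```bash
cat > h.py <<'E'
from workcell import bot, read_camera, camera_info
import cv2,numpy as np
from scipy.spatial.transform import Rotation as R
def cam(n):
    c=camera_info(n)
    if n!="wrist": return c,R.from_rotvec(c["orientation"]).as_matrix(),np.array(c["eye"])
    s=bot.read_state();T=np.eye(4);T[:3,:3]=R.from_rotvec(s["tcp_rot"]).as_matrix();T[:3,3]=s["tool_pos"];T=T@c["T_tool_cam"]
    return c,T[:3,:3],T[:3,3]
def onz(C,u,v,z):
    c,M,e=C;d=M@[(u-c["cx"])/c["fx"],(v-c["cy"])/c["fy"],1];return e+d*(z-e[2])/d[2]
def tri(C1,p1,C2,p2):
    A=[];b=[]
    for (c,M,e),(u,v) in((C1,p1),(C2,p2)):
        d=M@[(u-c["cx"])/c["fx"],(v-c["cy"])/c["fy"],1];d/=np.linalg.norm(d);P=np.eye(3)-np.outer(d,d);A.append(P);b.append(P@e)
    return np.linalg.lstsq(np.vstack(A),np.hstack(b),rcond=None)[0]
def proj(C,p):
    c,M,e=C;q=M.T@(np.array(p)-e);return c["fx"]*q[0]/q[2]+c["cx"],c["fy"]*q[1]/q[2]+c["cy"]
def blue(im):
    h=cv2.cvtColor(im,cv2.COLOR_RGB2HSV);m=cv2.inRange(h,(108,150,60),(128,255,255))
    n,l,s,c=cv2.connectedComponentsWithStats(m);return [(c[i].round(1),s[i]) for i in range(1,n) if s[i,4]>60]
E
python3 - <<'E'
from h import *
for n in("top","scene"):
    im=cv2.imread(f"pics/{n}0.png")[...,::-1].copy();C=cam(n)
    for c,s in blue(im):print(n,c,s,onz(C,*c,.12)[:2].round(3))
t=cv2.imread("pics/top0.png");s=cv2.imread("pics/scene0.png")
a=cv2.resize(t[140:300,280:470],None,fx=3.4,fy=3.4,interpolation=cv2.INTER_CUBIC)
cv2.imwrite("pics/ct.png",a)
cv2.imwrite("pics/cs.png",cv2.resize(s[140:270,290:440],None,fx=4,fy=4,interpolation=cv2.INTER_CUBIC))
E
```

```text
top [455.2  76. ] [451  71   9  11  72] [ 0.84  -0.077]
top [436.2  87.3] [432  83  10  10  70] [ 0.814 -0.034]
top [176.  102.8] [164  92  25  22 395] [0.785 0.56 ]
top [124.9 149.5] [112 138  26  24 479] [0.678 0.675]
top [214.8 183.9] [ 167  156   96   57 2441] [0.597 0.468]
top [402.5 178.4] [391 167  24  24 474] [0.607 0.047]
top [356.7 235.6] [345 230  24  12 228] [0.48 0.15]
top [434.4 253.7] [422 242  25  25 489] [ 0.44 -0.02]
top [526.1 255.9] [519 251  14  11 107] [ 0.434 -0.219]
top [618.3 257. ] [611 251  16  12  76] [ 0.431 -0.416]
scene [181.7   4.3] [178   0   9  10  68] [3.729 0.026]
scene [368.4 161.4] [360 154  18  16 202] [0.594 0.055]
scene [601.3 176.5] [568 161  63  27 526] [ 0.204 -0.47 ]
scene [188.8 177.2] [179 170  20  15 209] [0.777 0.563]
scene [419.7 182.3] [411 175  19  16 250] [ 0.428 -0.008]
scene [609.3 187.6] [598 182  21  12 115] [ 0.16  -0.436]
scene [152.3 211. ] [141 202  23  19 327] [0.66  0.681]
scene [361.1 210.6] [353 202  18  19 248] [0.4   0.204]
scene [231.6 231.2] [ 193  205   78   56 1742] [0.483 0.52 ]
scene [360.9 281.3] [ 256  230  222  104 3078] [0.201 0.329]
scene [493.1 254.4] [478 245  36  22 329] [0.128 0.033]
scene [168.6 364.5] [  68  322  188   78 2864] [0.202 0.714]
```

View pics/ct.png

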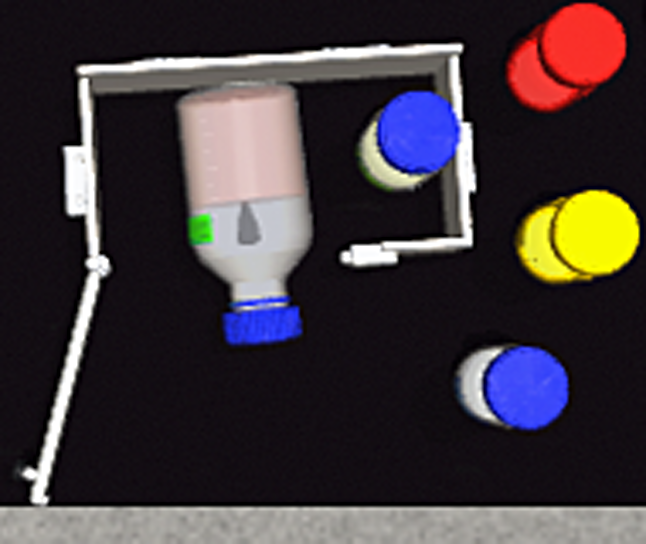

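View pics/cs.png

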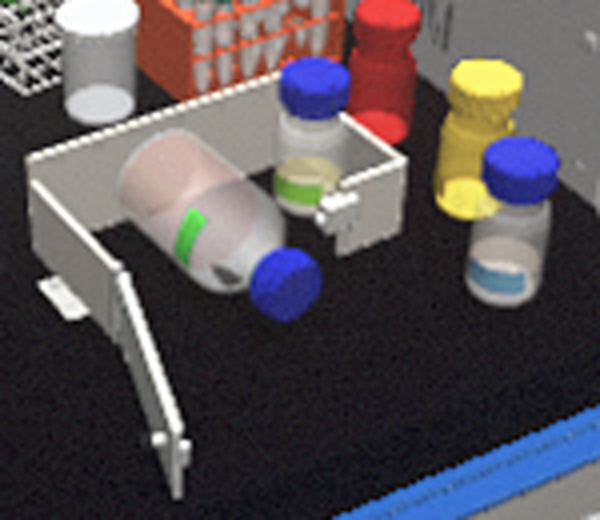

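The spare is the clear glass bottle with the light blue label, at top (434,254) and scene (420,195). The red and yellow ones are look-alikes, and the other blue caps at (130,150) and (180,105) are far from the guard. Next I'll compute the guard frame, bottles and gate from the crop pixels.

Run:
```python
from h import *
T=cam("top");S=cam("scene")
ct=lambda u,v:((u+.5)/3.4+280-.5,(v+.5)/3.4+140-.5)
cs=lambda u,v:((u+.5)/4+290-.5,(v+.5)/4+140-.5)
P={}
for n,p,z in[("BL",(78,67),.09),("BR",(462,46),.09),("FR",(471,244),.07),("hinge",(98,266),.07),("tip",(39,502),.07),("knob",(28,473),.046),("catch",(346,257),.046)]:
    P[n]=onz(T,*ct(*p),z);print(n,P[n].round(4))
# scene check
for n,p,z in[("BL",(28,157),.09),("FR",(405,158),.07),("hinge",(122,268),.07),("tip",(179,437),.07)]:
    print("scene",n,onz(S,*cs(*p),z).round(4))
th=np.arctan2(*(P["BR"]-P["BL"])[[0,1]][::1]); d=P["BL"]-P["BR"];d=d[:2]/np.linalg.norm(d[:2])
print("len back",np.linalg.norm((P["BL"]-P["BR"])[:2]),"y axis",d)
ex=np.array([d[1],-d[0]]);d2=(P["BR"]-P["FR"])[:2];print("side len",np.linalg.norm(d2),"xaxis",ex,d2/np.linalg.norm(d2))
O=(P["BL"][:2]+P["BR"][:2])/2-ex*(.0685);print("O",O)
g=lambda p:np.array([(p[:2]-O)@ex,(p[:2]-O)@d])
for n in P:print(n,"guard",g(P[n]).round(4))
gv=(P["tip"]-P["hinge"])[:2];print("gate len",np.linalg.norm(gv),"ang",np.arctan2(-gv@ex,-gv@d))
print("row",*(f(onz(T,402.5,178.4,.123)) for f in(lambda p:p,g)),"tri",tri(T,(402.5,178.4),S,(368.4,161.4)))
print("spare",onz(T,434.4,253.7,.123),"tri",tri(T,(434.4,253.7),S,(419.7,182.3)))
c=onz(T,*ct(262,325),.045);f=onz(T,*ct(237,92),.06)
print("cap",c,g(c),"tri",tri(T,(356.7,235.6),S,(361.1,210.6)),"foot",f,g(f),"scene cap",onz(S,*cs(286,285),.037))
for a,b in[((178,105),(300,88)),((192,215),(312,215))]:
    a=onz(T,*ct(*a),.043);b=onz(T,*ct(*b),.043);print("body",a,b,g((a+b)/2))
```

```text
BL [0.657  0.2715 0.09  ]
BR [0.6691 0.0111 0.09  ]
FR [0.536  0.0046 0.07  ]
hinge [0.5224 0.2591 0.07  ]
tip [0.3627 0.2994 0.07  ]
knob [0.3804 0.3091 0.046 ]
catch [0.529  0.0872 0.046 ]
scene BL [0.6557 0.2715 0.09  ]
scene FR [0.5395 0.0051 0.07  ]
scene hinge [0.5225 0.2603 0.07  ]
scene tip [0.3553 0.3067 0.07  ]
len back 0.26065709496235545 y axis [-0.04651253  0.99891771]
side len 0.13320948299719726 xaxis [0.99891771 0.04651253] [0.99877602 0.04946181]
O [0.59458831 0.13814404]
BL guard [0.0685 0.1303]
BR guard [ 0.0685 -0.1303]
FR guard [-0.0647 -0.1307]
hinge guard [-0.0665  0.1242]
tip guard [-0.2241  0.1719]
knob guard [-0.206   0.1807]
catch guard [-0.0679 -0.0479]
gate len 0.16465346196625238 ang 1.864521739350422
row [0.60635822 0.04704575 0.123     ] [ 0.00751996 -0.09154714] tri [0.6082625  0.04519516 0.10946761]
spare [ 0.43970357 -0.01917189  0.123     ] tri [ 0.4401087  -0.02118754  0.10867465]
cap [0.48196198 0.14609671 0.045     ] [-0.11213454  0.0131826 ] tri [0.48182013 0.14690073 0.04032661] foot [0.64363235 0.16245328 0.06      ] [0.05012165 0.02200177] scene cap [0.48476367 0.14622653 0.037     ]
body [0.63739161 0.20356443 0.043     ] [0.64882349 0.11734803 0.043     ] [0.04950452 0.02003129]
body [0.55927737 0.19423194 0.043     ] [0.55876242 0.11014484 0.043     ] [-0.03487668  0.01568353]
```

```bash
cat >> h.py <<'E'
O=np.array([.594,.138]);EX=np.array([.9989,.0465]);EY=np.array([-.0465,.9989])
W=lambda gx,gy:O+gx*EX+gy*EY
G=lambda p:np.array([(np.array(p)[:2]-O)@EX,(np.array(p)[:2]-O)@EY])
def go(*tg):
    "tg: (x,y,z,yawdeg) -> fractions from current pose"
    s=bot.read_state();M=R.from_rotvec(s["tcp_rot"]).as_matrix();y0=np.degrees(np.arctan2(M[1,0],M[0,0]))
    print("t",round(s["time"],2),"pos",s["tool_pos"].round(4),"G",G(s["tool_pos"]).round(4),"yaw",y0.round(2),"q",s["q"].round(2))
    for t in tg:
        d=M.T@(np.array(t[:3])-s["tool_pos"])/.5;print("x %.4f y %.4f z %.4f roll %.4f"%(*d,-(t[3]-y0)/180))
E
python3 -c "
from h import *
go((.482,.1465,.20,5.4))"
```

```text
t 0.1 pos [ 0.2711 -0.6174  0.2301] G [-0.3576 -0.7396] yaw 23.71 q [-1.19  0.26  1.61 -0.    1.27 -0.04]
x 1.0004 y -1.2292 z 0.0627 roll 0.1017
```

Request:
servo_tool(
  targets=[
    {"hand": -1, "x": 0.5, "y": -0.615, "z": 0.0, "roll": 0.1017},
    {"hand": -1, "x": 0.5, "y": -0.615, "z": 0.0, "roll": 0.1017},
    {"hand": -1, "x": 0.5, "y": -0.615, "z": 0.0, "roll": 0.1017},
    {"hand": -1, "x": 0.5, "y": -0.615, "z": 0.0, "roll": 0.1017},
    {"hand": -1, "x": 0.5, "y": -0.615, "z": 0.0, "roll": 0.1017},
    {"hand": -1, "x": 0.5, "y": -0.615, "z": 0.0, "roll": 0.1017},
    {"hand": -1, "x": 0.5, "y": -0.615, "z": 0.0, "roll": 0.1017},
    {"hand": -1, "x": 0.5, "y": -0.615, "z": 0.0, "roll": 0.1017},
    {"hand": -1, "x": 0.5, "y": -0.615, "z": 0.0, "roll": 0.1017},
    {"hand": -1, "x": 0.5, "y": -0.615, "z": 0.0, "roll": 0.1017},
  ],
)

```text
time: 0.93
tool_pos: [0.3766, -0.232, 0.2308]
tcp_rot: [-3.136, -0.151, 0.0]
wrist_force: [-0.5, -0.5, -0.3]
width: 1.001
grip_force: 0.0
```

```bash
python3 -c "
from h import *
go((.482,.1465,.20,5.4))"
```

```text
t 0.93 pos [ 0.3766 -0.232   0.2308] G [-0.2344 -0.3595] yaw 5.5 q [-0.61 -0.19  2.07  0.    1.26  0.86]
x 0.2824 y -0.7332 z 0.0631 roll 0.0005
```

Request:
servo_tool(
  targets=[
    {"hand": -1, "x": 0.282, "y": -0.733, "z": 0.063, "roll": 0},
    {"hand": -1, "x": 0.282, "y": -0.733, "z": 0.063, "roll": 0},
    {"hand": -1, "x": 0.282, "y": -0.733, "z": 0.063, "roll": 0},
    {"hand": -1, "x": 0.282, "y": -0.733, "z": 0.063, "roll": 0},
    {"hand": -1, "x": 0.282, "y": -0.733, "z": 0.063, "roll": 0},
    {"hand": -1, "x": 0.282, "y": -0.733, "z": 0.063, "roll": 0},
    {"hand": -1, "x": 0.282, "y": -0.733, "z": 0.063, "roll": 0},
    {"hand": -1, "x": 0.282, "y": -0.733, "z": 0.063, "roll": 0},
    {"hand": -1, "x": 0.282, "y": -0.733, "z": 0.063, "roll": 0},
    {"hand": -1, "x": 0.282, "y": -0.733, "z": 0.063, "roll": 0},
  ],
)

```text
time: 1.77
tool_pos: [0.4827, 0.1464, 0.1991]
tcp_rot: [-3.136, -0.152, 0.0]
wrist_force: [-0.3, -0.3, 0.6]
width: 0.997
grip_force: 0.0
```

Run:
```python
from h import *
C=cam("wrist");im=read_camera("wrist");cv2.imwrite("pics/w1.png",im[...,::-1])
for c,s in blue(im):
    x,y,w,h,a=s
    print(c,s,[onz(C,u,v,.043).round(4)[:2] for u,v in((x,y+h/2),(x+w,y+h/2),(x+w/2,y),(x+w/2,y+h))])
go((.482,.1465,.02,5.4))
```

```text
[38.5 13.8] [   0    0   97   40 2442] [array([0.5941, 0.4331]), array([0.602 , 0.3511]), array([0.6132, 0.3897]), array([0.5823, 0.3946])]
[494.9  37.8] [ 447    0   97   82 6505] [array([0.6146, 0.0524]), array([ 0.6226, -0.0308]), array([0.649 , 0.0188]), array([0.586 , 0.0022])]
[323.3 180.7] [ 296  160   55   38 1529] [array([0.4797, 0.1732]), array([0.4849, 0.1197]), array([0.501 , 0.1482]), array([0.4629, 0.1445])]
[520.4 268.1] [ 482  235   80   68 4133] [array([ 0.4001, -0.0318]), array([ 0.4084, -0.1168]), array([ 0.4429, -0.0632]), array([ 0.3627, -0.0863])]
t 1.82 pos [0.4831 0.1476 0.1989] G [-0.1103  0.0148] yaw 5.61 q [ 0.25 -0.04  2.    0.    1.18  1.72]
x -0.0025 y 0.0031 z 0.3579 roll 0.0012
```

View pics/w1.png

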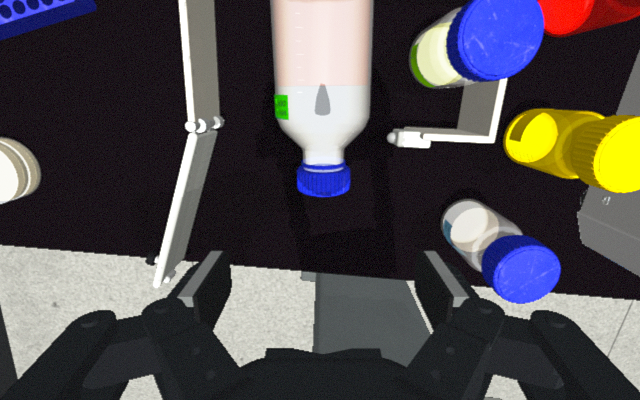

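The wrist view shows the cap at (323,181), centred between the open fingers, with the gate clear at left. I'll descend and pinch lightly.

Request:
servo_tool(
  targets=[
    {"hand": -1, "x": -0.003, "y": 0.001, "z": 0.07, "roll": 0},
    {"hand": -1, "x": -0.003, "y": 0.001, "z": 0.14, "roll": 0},
    {"hand": -1, "x": -0.003, "y": 0.001, "z": 0.21, "roll": 0},
    {"hand": -1, "x": -0.003, "y": 0.001, "z": 0.28, "roll": 0},
    {"hand": -1, "x": -0.003, "y": 0.001, "z": 0.33, "roll": 0},
    {"hand": -1, "x": -0.003, "y": 0.001, "z": 0.365, "roll": 0},
    {"hand": -1, "x": -0.003, "y": 0.001, "z": 0.365, "roll": 0},
  ],
)

```text
time: 2.4
tool_pos: [0.4765, 0.14, 0.0127]
tcp_rot: [3.136, 0.148, -0.015]
wrist_force: [-1.1, -0.3, -0.5]
width: 0.997
grip_force: 0.0
```

Request:
servo_tool(
  targets=[
    {"hand": 1, "x": 0, "y": 0, "z": 0, "roll": 0},
    {"hand": 1, "x": 0, "y": 0, "z": 0, "roll": 0},
    {"hand": 1, "x": 0, "y": 0, "z": 0, "roll": 0},
    {"hand": 1, "x": 0, "y": 0, "z": 0, "roll": 0},
    {"hand": 1, "x": 0, "y": 0, "z": 0, "roll": 0},
    {"hand": 1, "x": 0, "y": 0, "z": 0, "roll": 0},
    {"hand": 1, "x": 0, "y": 0, "z": 0, "roll": 0},
    {"hand": 1, "x": 0, "y": 0, "z": 0, "roll": 0},
  ],
  grip_force=20,
)

```text
time: 3.07
tool_pos: [0.482, 0.142, 0.0182]
tcp_rot: [-3.137, -0.148, -0.003]
wrist_force: [0.4, 2.2, 4.6]
width: 0.546
grip_force: 20.1
```

Request:
servo_tool(
  targets=[
    {"hand": 1, "x": -0.006, "y": 0, "z": -0.028, "roll": 0},
    {"hand": 1, "x": -0.01, "y": 0, "z": -0.055, "roll": 0},
    {"hand": 1, "x": -0.011, "y": 0, "z": -0.081, "roll": 0},
    {"hand": 1, "x": -0.01, "y": 0, "z": -0.105, "roll": 0},
    {"hand": 1, "x": -0.006, "y": 0, "z": -0.129, "roll": 0},
    {"hand": 1, "x": 0, "y": 0, "z": -0.15, "roll": 0},
    {"hand": 1, "x": 0.009, "y": 0, "z": -0.17, "roll": 0},
    {"hand": 1, "x": 0.02, "y": 0, "z": -0.187, "roll": 0},
    {"hand": 1, "x": 0.034, "y": 0, "z": -0.203, "roll": 0},
    {"hand": 1, "x": 0.034, "y": 0, "z": -0.203, "roll": 0},
  ],
)

```text
time: 3.9
tool_pos: [0.5006, 0.1435, 0.1208]
tcp_rot: [-3.138, -0.148, -0.005]
wrist_force: [-0.9, -0.1, -0.8]
width: 0.542
grip_force: 21.4
```

Run:
```python
from h import *
go((*W(.019,.02),.145,5.4))
im=read_camera("scene")[130:280,280:440,::-1];im2=read_camera("top")[130:300,280:450,::-1]
f=lambda i:cv2.resize(i,(400,400))
cv2.imwrite("pics/m2.png",np.hstack([f(im),f(im2)]))
s=bot.read_state();print(s["wrist_force"],s["width"],s["grip_force"])
```

```text
t 3.9 pos [0.5006 0.1435 0.1208] G [-0.093   0.0098] yaw 5.39 q [ 0.23  0.07  2.05 -0.    1.02  1.71]
x 0.2250 y -0.0097 z -0.0476 roll -0.0001
[-1.83347435 -0.53968426  0.77249297] 0.5376647846047744 21.489812582731247
```

View pics/m2.png

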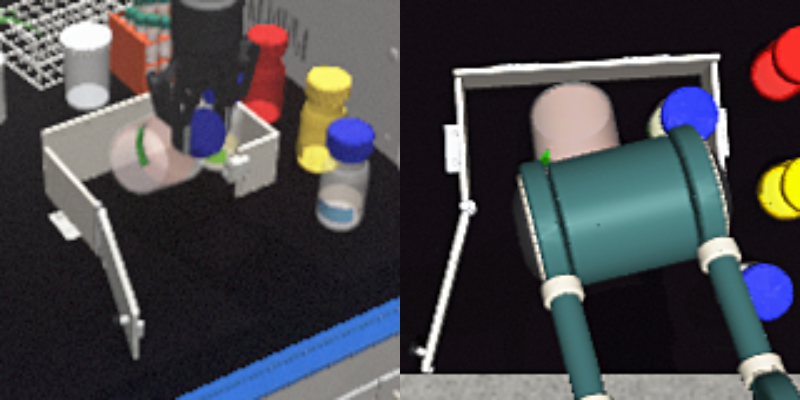

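The cap is still in the pinch (scene crop (207,130)), the body is tilted up with its foot on the bench by the back wall, and the near-zero force fits a bottle close to balance. I'll continue the arc.

Request:
servo_tool(
  targets=[
    {"hand": 1, "x": 0.016, "y": 0, "z": -0.013, "roll": 0},
    {"hand": 1, "x": 0.034, "y": 0, "z": -0.025, "roll": 0},
    {"hand": 1, "x": 0.053, "y": 0, "z": -0.034, "roll": 0},
    {"hand": 1, "x": 0.075, "y": 0, "z": -0.04, "roll": 0},
    {"hand": 1, "x": 0.098, "y": 0, "z": -0.044, "roll": 0},
    {"hand": 1, "x": 0.123, "y": 0, "z": -0.045, "roll": 0},
    {"hand": 1, "x": 0.149, "y": 0, "z": -0.044, "roll": 0},
    {"hand": 1, "x": 0.175, "y": 0, "z": -0.042, "roll": 0},
    {"hand": 1, "x": 0.2, "y": 0, "z": -0.04, "roll": 0},
    {"hand": 1, "x": 0.2, "y": 0, "z": -0.04, "roll": 0},
  ],
)

```text
time: 4.83
tool_pos: [0.6034, 0.1534, 0.1432]
tcp_rot: [-3.137, -0.147, -0.014]
wrist_force: [1.0, -0.3, 9.9]
width: 0.529
grip_force: 20.7
```

Run:
```python
from h import *
go((*W(.019,.02),.140,5.4))
im=read_camera("scene")[110:260,280:440,::-1];im2=read_camera("wrist")[...,::-1];cv2.imwrite("pics/w3raw.png",im2)
cv2.imwrite("pics/m3.png",np.hstack([cv2.resize(im,(400,375)),cv2.resize(im2,(400,375))]))
s=bot.read_state();print(s["wrist_force"],s["width"],s["grip_force"])
```

```text
t 4.83 pos [0.6034 0.1534 0.1432] G [0.0101 0.0149] yaw 5.37 q [ 0.21  0.23  1.82 -0.    1.09  1.69]
x 0.0183 y -0.0093 z 0.0066 roll -0.0002
[ 1.35556049 -0.93280425  8.56620177] 0.5354224480831974 20.543313290399965
```

View pics/m3.png

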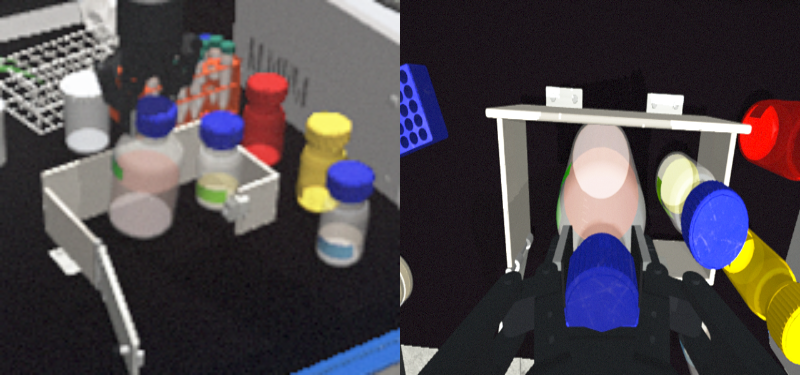

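Request:
servo_tool(
  targets=[
    {"hand": 1, "x": 0, "y": 0, "z": -0.006, "roll": 0},
    {"hand": 1, "x": 0, "y": 0, "z": -0.01, "roll": 0},
    {"hand": 1, "x": 0, "y": 0, "z": -0.01, "roll": 0},
  ],
)

```text
time: 5.18
tool_pos: [0.5975, 0.1524, 0.1435]
tcp_rot: [3.138, 0.148, -0.002]
wrist_force: [0.4, 0.0, -1.8]
width: 0.537
grip_force: 22.0
```

Run:
```python
from h import *
s=bot.read_state();print(s["wrist_force"],s["torque"],s["width"],s["grip_force"])
T=cam("scene");im=read_camera("scene");print([(c,b) for c,b in blue(im) if 330<c[0]<380 and c[1]<215])
go((*W(.019,.012),.148,5.4))
for p in((*W(.0101,.0149),.1615),(*W(.0101,.0149),.0)): print(proj(T,p))
```

```text
[ 3.66458410e-01  2.64795022e-04 -1.75122110e+00] [-0.05311887 -0.0020287  -0.00947098] 0.5365402128413653 21.982326174038462
[(array([343.4, 157. ]), array([336, 149,  16,  17, 201], dtype=int32)), (array([368.5, 161.4]), array([361, 154,  17,  16, 203], dtype=int32))]
t 5.23 pos [0.5976 0.1524 0.1435] G [0.0043 0.0142] yaw 5.4 q [ 0.21  0.22  1.82 -0.    1.1   1.69]
x 0.0292 y 0.0058 z -0.0091 roll 0.0000
(np.float64(339.2092918415987), np.float64(156.2894927748515))
(np.float64(338.8427907840529), np.float64(200.2599132350196))
```

Request:
servo_tool(
  targets=[
    {"hand": 1, "x": 0.008, "y": 0, "z": 0, "roll": 0},
    {"hand": 1, "x": 0.014, "y": 0, "z": 0, "roll": 0},
    {"hand": 1, "x": 0.02, "y": 0, "z": 0, "roll": 0},
    {"hand": 1, "x": 0.026, "y": 0, "z": 0, "roll": 0},
    {"hand": 1, "x": 0.026, "y": 0, "z": 0, "roll": 0},
    {"hand": 1, "x": 0.026, "y": 0, "z": 0, "roll": 0},
  ],
)

```text
time: 5.73
tool_pos: [0.6103, 0.1538, 0.143]
tcp_rot: [3.138, 0.148, -0.002]
wrist_force: [-1.4, -0.2, -6.1]
width: 0.533
grip_force: 21.3
```

Run:
```python
from h import *
s=bot.read_state();print(s["wrist_force"],s["torque"],s["width"],s["grip_force"])
a=read_camera("scene");b=read_camera("top");C=cam("wrist");w=read_camera("wrist")
A=[c for c,q in blue(a) if 330<c[0]<380 and c[1]<215];print(A)
B=[c for c,q in blue(b) if 330<c[0]<420 and c[1]<250];print(B)
for c,q in blue(w):print(c,q,G(onz(C,*c,.123)))
cv2.imwrite("pics/w4.png",np.hstack([cv2.resize(a[110:260,280:440,::-1],(400,375)),cv2.resize(w[...,::-1],(400,375))]))
go((*W(.018,-.014),.144,5.4))
```

```text
[-1.40808243 -0.2293246  -6.09031601] [ 0.04277332  0.09105178 -0.07412728] 0.5330135097548847 21.274541176389903
[array([340.8, 155.4]), array([368.4, 161.4])]
[array([399.7, 179.6]), array([357.5, 187.6])]
[ 30.  124.2] [   0   75   78  100 5435] [0.07238423 0.1665216 ]
[500.3 249.2] [ 448  204  107   94 7556] [ 0.01428706 -0.08632375]
[322.5 304.8] [  262   249   122   105 10335] [-0.02775549  0.01353095]
t 5.88 pos [0.6103 0.1537 0.1433] G [0.017  0.0149] yaw 5.41 q [ 0.21  0.25  1.79 -0.    1.1   1.68]
x -0.0007 y 0.0579 z -0.0015 roll 0.0000
```

View pics/w4.png

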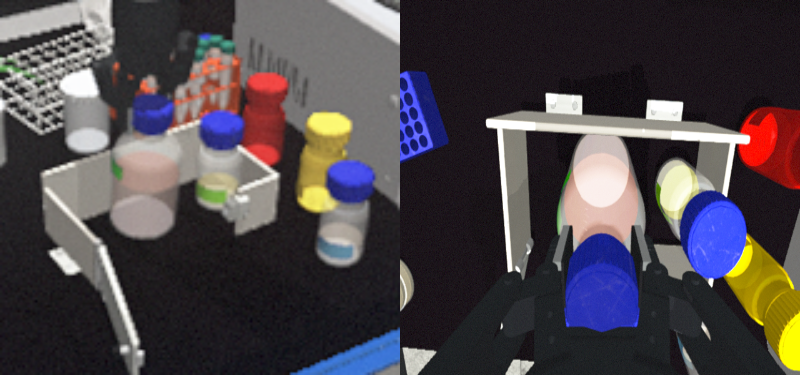

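Request:
servo_tool(
  targets=[
    {"hand": 1, "x": 0, "y": 0.008, "z": 0, "roll": 0},
    {"hand": 1, "x": 0, "y": 0.018, "z": 0, "roll": 0},
    {"hand": 1, "x": 0, "y": 0.028, "z": 0, "roll": 0},
    {"hand": 1, "x": 0, "y": 0.038, "z": 0, "roll": 0},
    {"hand": 1, "x": 0, "y": 0.048, "z": 0, "roll": 0},
    {"hand": 1, "x": 0, "y": 0.055, "z": 0, "roll": 0},
    {"hand": 1, "x": 0, "y": 0.058, "z": 0, "roll": 0},
    {"hand": 1, "x": 0, "y": 0.058, "z": 0, "roll": 0},
    {"hand": 1, "x": 0, "y": 0.058, "z": 0, "roll": 0},
  ],
)

```text
time: 6.63
tool_pos: [0.6133, 0.1248, 0.1438]
tcp_rot: [-3.138, -0.147, -0.0]
wrist_force: [-0.1, 0.7, -6.4]
width: 0.533
grip_force: 21.5
```

Run:
```python
from h import *
s=bot.read_state();print(s["wrist_force"],s["torque"],s["width"],s["grip_force"])
a=read_camera("scene");b=read_camera("top");C=cam("wrist");w=read_camera("wrist")
A=[c for c,q in blue(a) if 330<c[0]<380 and c[1]<215];print(A)
B=[c for c,q in blue(b) if 330<c[0]<420 and c[1]<250];print(B)
cv2.imwrite("pics/w5.png",np.hstack([cv2.resize(a[110:260,280:440,::-1],(400,375)),cv2.resize(w[...,::-1],(400,375))]))
go((*W(.018,-.014),.144,5.4))
```

```text
[-0.0743127   0.7021678  -6.41900973] [ 0.00364431 -0.04005104 -0.00462774] 0.5332782082853917 21.537498221732676
[array([348.9, 152.3]), array([368.5, 161.3])]
[array([403.1, 179.8]), array([374.2, 186. ])]
t 6.78 pos [0.6132 0.1252 0.1438] G [ 0.0186 -0.0137] yaw 5.41 q [0.16 0.24 1.8  0.   1.1  1.64]
x -0.0012 y 0.0005 z -0.0005 roll 0.0001
```

Request:
servo_tool(
  targets=[
    {"hand": 1, "x": 0.001, "y": 0, "z": 0.002, "roll": 0},
    {"hand": 1, "x": 0.001, "y": 0, "z": 0.003, "roll": 0},
    {"hand": 1, "x": 0.001, "y": 0, "z": 0.004, "roll": 0},
    {"hand": 1, "x": 0.001, "y": 0, "z": 0.004, "roll": 0},
  ],
)

```text
time: 7.12
tool_pos: [0.6144, 0.1252, 0.1428]
tcp_rot: [-3.138, -0.148, -0.003]
wrist_force: [0.3, -0.1, -0.4]
width: 0.536
grip_force: 22.0
```

Foot is on the bench and the load is gone. I'll open gently and then rise.

Request:
servo_tool(
  targets=[
    {"hand": 0.1, "x": 0, "y": 0, "z": 0, "roll": 0},
    {"hand": -0.2, "x": 0, "y": 0, "z": 0, "roll": 0},
    {"hand": -0.5, "x": 0, "y": 0, "z": 0, "roll": 0},
    {"hand": -0.7, "x": 0, "y": 0, "z": 0, "roll": 0},
    {"hand": -0.7, "x": 0, "y": 0, "z": 0, "roll": 0},
    {"hand": -0.7, "x": 0, "y": 0, "z": -0.05, "roll": 0},
    {"hand": -0.7, "x": 0, "y": 0, "z": -0.11, "roll": 0},
    {"hand": -0.7, "x": 0, "y": 0, "z": -0.16, "roll": 0},
    {"hand": -0.7, "x": 0, "y": 0, "z": -0.16, "roll": 0},
  ],
)

```text
time: 7.87
tool_pos: [0.6175, 0.1256, 0.229]
tcp_rot: [-3.137, -0.148, -0.018]
wrist_force: [0.3, 1.2, 1.5]
width: 0.846
grip_force: 0.0
```

Run:
```python
from h import *
C=cam("wrist");w=read_camera("wrist");a=read_camera("scene");b=read_camera("top");T=cam("top");S=cam("scene")
for c,q in blue(w):
    for z in(.123,.179):p=onz(C,*c,z);print("w",c,q,z,p.round(4),G(p).round(4))
print([c for c,q in blue(a) if 330<c[0]<440 and c[1]<215])
for c,q in blue(b): 
  if 330<c[0]<450 and 150<c[1]<265:print(c,G(onz(T,*c,.179)).round(4),onz(T,*c,.123).round(4))
for gy in(-.01,-.02):print(proj(S,(*W(.0185,gy),.16)))
go((.44,-.0205,.21,0))
cv2.imwrite("pics/w6.png",np.hstack([cv2.resize(a[110:260,280:440,::-1],(400,375)),cv2.resize(w[...,::-1],(400,375))]))
```

```text
w [ 47.9 130.1] [   0   88  110   90 6721] 0.123 [0.6497 0.3443 0.123 ] [0.0653 0.2035]
w [ 47.9 130.1] [   0   88  110   90 6721] 0.179 [0.6589 0.297  0.179 ] [0.0722 0.1558]
w [320.7 216. ] [ 282  177   79   78 4762] 0.123 [0.5988 0.1262 0.123 ] [ 0.0043 -0.012 ]
w [320.7 216. ] [ 282  177   79   78 4762] 0.179 [0.6194 0.1277 0.179 ] [ 0.0249 -0.0115]
w [413.8 211.4] [ 380  180   69   64 3403] 0.123 [0.6102 0.0488 0.123 ] [ 0.0121 -0.0899]
w [413.8 211.4] [ 380  180   69   64 3403] 0.179 [0.6283 0.0677 0.179 ] [ 0.031  -0.0719]
w [468.1 377.7] [459 362  18  33 350] 0.123 [ 0.4419 -0.0359  0.123 ] [-0.16   -0.1666]
w [468.1 377.7] [459 362  18  33 350] 0.179 [0.4976 0.002  0.179 ] [-0.1026 -0.1314]
[array([344.5, 150.9]), array([368.4, 161.4]), array([419.8, 182.3])]
[402.5 178.5] [ 0.0008 -0.0828] [0.6061 0.0471 0.123 ]
(np.float64(344.79146078079367), np.float64(153.2450534002168))
(np.float64(347.61027958029587), np.float64(152.34878776562726))
t 8.02 pos [0.6138 0.125  0.222 ] G [ 0.0192 -0.0139] yaw 5.4 q [0.16 0.18 1.72 0.   1.24 1.64]
x -0.3735 y 0.2569 z 0.0238 roll 0.0300
```

View pics/w6.png

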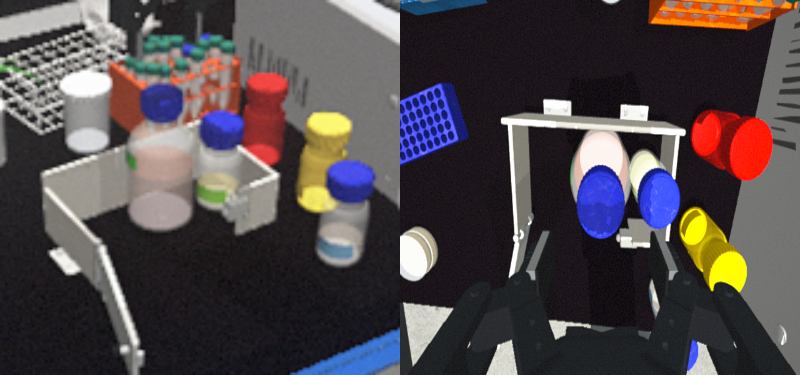

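The large bottle stands upright by the back wall next to the row bottle, with caps at (600,200) and (658,198) in the crop. Now for the spare.

Request:
servo_tool(
  targets=[
    {"hand": -0.7, "x": -0.06, "y": 0.04, "z": 0, "roll": 0.015},
    {"hand": -1, "x": -0.12, "y": 0.08, "z": 0, "roll": 0.015},
    {"hand": -1, "x": -0.18, "y": 0.12, "z": 0, "roll": 0.015},
    {"hand": -1, "x": -0.24, "y": 0.165, "z": 0, "roll": 0.015},
    {"hand": -1, "x": -0.3, "y": 0.205, "z": 0, "roll": 0.015},
    {"hand": -1, "x": -0.35, "y": 0.24, "z": 0, "roll": 0.015},
    {"hand": -1, "x": -0.373, "y": 0.257, "z": 0, "roll": 0.015},
    {"hand": -1, "x": -0.373, "y": 0.257, "z": 0, "roll": 0.015},
    {"hand": -1, "x": -0.373, "y": 0.257, "z": 0, "roll": 0.015},
  ],
)

```text
time: 8.77
tool_pos: [0.4399, -0.0206, 0.221]
tcp_rot: [-3.14, -0.071, 0.001]
wrist_force: [0.4, 0.5, 0.1]
width: 0.998
grip_force: 0.0
```

Run:
```python
from h import *
C=cam("wrist");w=read_camera("wrist")
for c,q in blue(w):
    p=onz(C,*c,.118);print("w",c,q,p.round(4))
go((.44,-.0205,.086,2.7))
```

```text
w [321.9 193.7] [ 289  161   67   66 3453] [ 0.4404 -0.0193  0.118 ]
w [615.5 259.1] [ 582  242   58   36 1202] [ 0.3925 -0.2773  0.118 ]
t 8.82 pos [ 0.4406 -0.0202  0.2214] G [-0.1606 -0.1509] yaw 2.67 q [-0.1  -0.19  2.09  0.    1.24  1.42]
x -0.0012 y 0.0006 z 0.2707 roll -0.0002
```

Request:
servo_tool(
  targets=[
    {"hand": -1, "x": 0, "y": 0, "z": 0.06, "roll": 0},
    {"hand": -1, "x": 0, "y": 0, "z": 0.12, "roll": 0},
    {"hand": -1, "x": 0, "y": 0, "z": 0.18, "roll": 0},
    {"hand": -1, "x": 0, "y": 0, "z": 0.24, "roll": 0},
    {"hand": -1, "x": 0, "y": 0, "z": 0.27, "roll": 0},
    {"hand": -1, "x": 0, "y": 0, "z": 0.27, "roll": 0},
    {"hand": -1, "x": 0, "y": 0, "z": 0.27, "roll": 0},
  ],
)

```text
time: 9.4
tool_pos: [0.4401, -0.0197, 0.0858]
tcp_rot: [-3.14, -0.076, 0.004]
wrist_force: [-0.1, -0.6, 0.1]
width: 1.0
grip_force: 0.0
```

Request:
servo_tool(
  targets=[
    {"hand": 1, "x": 0, "y": 0, "z": 0, "roll": 0},
    {"hand": 1, "x": 0, "y": 0, "z": 0, "roll": 0},
    {"hand": 1, "x": 0, "y": 0, "z": 0, "roll": 0},
    {"hand": 1, "x": 0, "y": 0, "z": 0, "roll": 0},
    {"hand": 1, "x": 0, "y": 0, "z": 0, "roll": 0},
    {"hand": 1, "x": 0, "y": 0, "z": 0, "roll": 0},
    {"hand": 1, "x": 0, "y": 0, "z": 0, "roll": 0},
    {"hand": 1, "x": 0, "y": 0, "z": 0, "roll": 0},
    {"hand": 1, "x": 0, "y": 0, "z": -0.004, "roll": 0},
    {"hand": 1, "x": 0, "y": 0, "z": -0.008, "roll": 0},
  ],
  grip_force=40,
)

```text
time: 10.23
tool_pos: [0.4398, -0.0206, 0.091]
tcp_rot: [3.141, 0.074, -0.0]
wrist_force: [0.6, -0.1, -2.4]
width: 0.582
grip_force: 41.6
```

Run:
```python
from h import *
z=bot.read_state()["tool_pos"][2];print(bot.read_state()["wrist_force"])
go((*W(-.155,.05),z,2.7),(*W(-.06,.05),z,2.7),(*W(.005,.08),z,2.7))
```

```text
[ 0.62317346 -0.05540181 -2.44736292]
t 10.23 pos [ 0.4398 -0.0206  0.091 ] G [-0.1614 -0.1513] yaw 2.7 q [-0.1  -0.05  2.23 -0.    0.96  1.42]
x 0.0130 y -0.4025 z -0.0000 roll -0.0000
x 0.2030 y -0.4024 z -0.0001 roll -0.0000
x 0.3330 y -0.4623 z -0.0001 roll -0.0000
```

Request:
servo_tool(
  targets=[
    {"hand": 1, "x": 0.003, "y": -0.03, "z": 0, "roll": 0},
    {"hand": 1, "x": 0.006, "y": -0.075, "z": 0, "roll": 0},
    {"hand": 1, "x": 0.01, "y": -0.125, "z": 0, "roll": 0},
    {"hand": 1, "x": 0.013, "y": -0.175, "z": 0, "roll": 0},
    {"hand": 1, "x": 0.013, "y": -0.225, "z": 0, "roll": 0},
    {"hand": 1, "x": 0.013, "y": -0.275, "z": 0, "roll": 0},
    {"hand": 1, "x": 0.013, "y": -0.325, "z": 0, "roll": 0},
    {"hand": 1, "x": 0.013, "y": -0.37, "z": 0, "roll": 0},
    {"hand": 1, "x": 0.013, "y": -0.395, "z": 0, "roll": 0},
    {"hand": 1, "x": 0.013, "y": -0.402, "z": 0, "roll": 0},
  ],
)

```text
time: 11.07
tool_pos: [0.4366, 0.1822, 0.0906]
tcp_rot: [-3.14, -0.077, 0.001]
wrist_force: [0.2, 0.2, -2.9]
width: 0.583
grip_force: 42.1
```

Run:
```python
from h import *
z=bot.read_state()["tool_pos"][2]
b=read_camera("top");T=cam("top");w=read_camera("wrist")
cv2.imwrite("pics/w7.png",np.hstack([cv2.resize(b[140:300,270:450,::-1],(400,355)),cv2.resize(w[...,::-1],(400,355))]))
go((*W(-.06,.065),z,2.7),(*W(.0,.08),z,2.7))
```

```text
t 11.17 pos [0.4366 0.1807 0.0904] G [-0.1552  0.05  ] yaw 2.8 q [ 0.34  0.02  2.16 -0.    0.96  1.86]
x 0.1905 y -0.0296 z -0.0005 roll 0.0005
x 0.3106 y -0.0594 z -0.0006 roll 0.0005
```

View pics/w7.png

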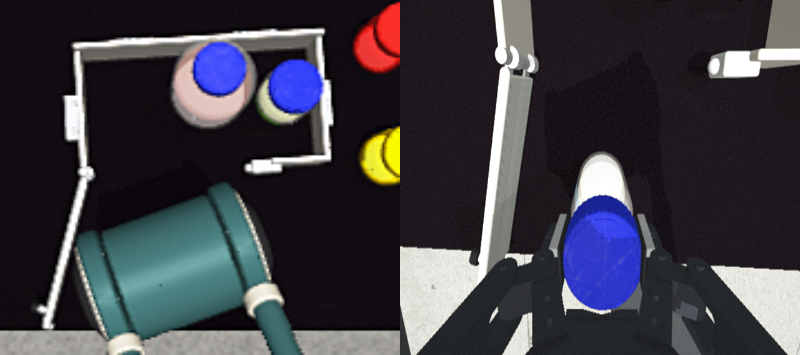

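The spare is held upright in front of the gateway, and the left place in the guard is free. I'll slide it in.

Request:
servo_tool(
  targets=[
    {"hand": 1, "x": 0.03, "y": -0.005, "z": 0, "roll": 0},
    {"hand": 1, "x": 0.07, "y": -0.01, "z": 0, "roll": 0},
    {"hand": 1, "x": 0.11, "y": -0.02, "z": 0, "roll": 0},
    {"hand": 1, "x": 0.15, "y": -0.025, "z": 0, "roll": 0},
    {"hand": 1, "x": 0.19, "y": -0.03, "z": 0, "roll": 0},
    {"hand": 1, "x": 0.23, "y": -0.04, "z": 0, "roll": 0},
    {"hand": 1, "x": 0.27, "y": -0.05, "z": 0, "roll": 0},
    {"hand": 1, "x": 0.3, "y": -0.058, "z": 0, "roll": 0},
    {"hand": 1, "x": 0.31, "y": -0.059, "z": 0, "roll": 0},
    {"hand": 1, "x": 0.31, "y": -0.059, "z": 0, "roll": 0},
  ],
)

```text
time: 12.0
tool_pos: [0.5916, 0.2161, 0.0905]
tcp_rot: [3.14, 0.072, -0.0]
wrist_force: [-0.0, 0.5, -2.8]
width: 0.581
grip_force: 42.1
```

Request:
servo_tool(
  targets=[
    {"hand": 1, "x": 0, "y": 0, "z": 0.003, "roll": 0},
    {"hand": 1, "x": 0, "y": 0, "z": 0.006, "roll": 0},
    {"hand": 1, "x": 0, "y": 0, "z": 0.008, "roll": 0},
    {"hand": 1, "x": 0, "y": 0, "z": 0.008, "roll": 0},
  ],
)

```text
time: 12.33
tool_pos: [0.5903, 0.2164, 0.0889]
tcp_rot: [3.14, 0.075, 0.002]
wrist_force: [-1.5, -1.7, 8.2]
width: 0.585
grip_force: 42.6
```

Request:
servo_tool(
  targets=[
    {"hand": 1, "x": 0, "y": 0, "z": -0.0025, "roll": 0},
    {"hand": 1, "x": 0, "y": 0, "z": -0.0025, "roll": 0},
    {"hand": -0.2, "x": 0, "y": 0, "z": -0.0025, "roll": 0},
    {"hand": -0.3, "x": 0, "y": 0, "z": -0.0025, "roll": 0},
    {"hand": -0.44, "x": 0, "y": 0, "z": -0.0025, "roll": 0},
    {"hand": -0.44, "x": 0, "y": 0, "z": -0.0025, "roll": 0},
    {"hand": -0.44, "x": 0, "y": 0, "z": -0.0025, "roll": 0},
  ],
)

```text
time: 12.92
tool_pos: [0.5904, 0.2174, 0.0878]
tcp_rot: [3.141, 0.074, -0.001]
wrist_force: [-0.3, -0.3, -0.3]
width: 0.72
grip_force: 0.0
```

Request:
servo_tool(
  targets=[
    {"hand": -0.44, "x": 0, "y": 0, "z": -0.03, "roll": 0},
    {"hand": -0.44, "x": 0, "y": 0, "z": -0.08, "roll": 0},
    {"hand": -0.44, "x": 0, "y": 0, "z": -0.14, "roll": 0},
    {"hand": -0.44, "x": 0, "y": 0, "z": -0.2, "roll": 0},
    {"hand": -0.44, "x": 0, "y": 0, "z": -0.24, "roll": 0},
    {"hand": -0.44, "x": 0, "y": 0, "z": -0.24, "roll": 0},
  ],
)

```text
time: 13.42
tool_pos: [0.594, 0.2185, 0.2144]
tcp_rot: [-3.138, -0.074, -0.015]
wrist_force: [1.1, -0.3, 1.2]
width: 0.719
grip_force: 0.0
```

Run:
```python
from h import *
a=read_camera("scene");b=read_camera("top");T=cam("top");S=cam("scene");C=cam("wrist");w=read_camera("wrist")
for c,q in blue(w):p=onz(C,*c,.118);print("w",c,q,G(p).round(3))
print([c for c,q in blue(a) if 300<c[0]<440 and c[1]<215])
print(proj(S,(*W(0,.08),.11)))
H=W(-.0665,.124)
for ang in(1.86,):
  u=-np.cos(ang)*EY-np.sin(ang)*EX; n=-np.sin(ang)*-EY*1 ; print("gate dir",u)
go((.44,.36,.20,2.7))
```

```text
w [ 82.3 133.4] [    0    76   179   122 12356] [0.052 0.257]
w [503.6 189.8] [  428   148   159    89 10409] [ 0.009 -0.06 ]
w [322.7 202.4] [ 288  168   70   69 3773] [-0.002  0.08 ]
[array([344.4, 150.5]), array([368.4, 161.5]), array([322.3, 179.8])]
(np.float64(322.0852320505538), np.float64(179.0758518677495))
gate dir [-0.97067826  0.24030644]
t 13.57 pos [0.5902 0.2172 0.2073] G [-0.0001  0.0793] yaw 2.7 q [0.31 0.19 1.73 0.   1.21 1.84]
x -0.2867 y -0.2994 z 0.0148 roll 0.0000
```

All three bottles stand in the row: spare at guard (-2, 80) mm, and the other two unmoved. Now I'll go round to the outside of the gate.

```bash
cat >> h.py <<'E'
def gp(phi,extra=0,r=.1):
    d=.003+.011*abs(np.sin(phi))+.0145*abs(np.cos(phi))+extra
    return W(-.0655-r*np.sin(phi)-d*np.cos(phi),.125-r*np.cos(phi)+d*np.sin(phi))
E
python3 -c "
from h import *
go((*gp(1.86,.022),.207,92.7))"
```

```text
t 13.57 pos [0.5902 0.2172 0.2073] G [-0.0001  0.0793] yaw 2.7 q [0.31 0.19 1.73 0.   1.21 1.84]
x -0.2997 y -0.2246 z 0.0009 roll -0.5000
```

Request:
servo_tool(
  targets=[
    {"hand": 1, "x": -0.06, "y": -0.045, "z": 0, "roll": -0.04},
    {"hand": 1, "x": -0.12, "y": -0.09, "z": 0, "roll": -0.08},
    {"hand": 1, "x": -0.18, "y": -0.135, "z": 0, "roll": -0.12},
    {"hand": 1, "x": -0.24, "y": -0.18, "z": 0, "roll": -0.16},
    {"hand": 1, "x": -0.3, "y": -0.225, "z": 0, "roll": -0.2},
    {"hand": 1, "x": -0.3, "y": -0.225, "z": 0, "roll": -0.24},
    {"hand": 1, "x": -0.3, "y": -0.225, "z": 0, "roll": -0.28},
    {"hand": 1, "x": -0.3, "y": -0.225, "z": 0, "roll": -0.32},
    {"hand": 1, "x": -0.3, "y": -0.225, "z": 0, "roll": -0.36},
    {"hand": 1, "x": -0.3, "y": -0.225, "z": 0, "roll": -0.4},
  ],
)

```text
time: 14.4
tool_pos: [0.4339, 0.3219, 0.2053]
tcp_rot: [-2.497, -1.906, 0.007]
wrist_force: [-0.5, 0.4, -0.3]
width: -0.002
grip_force: 0.0
```

Request:
servo_tool(
  targets=[
    {"hand": 1, "x": 0, "y": 0, "z": 0, "roll": -0.04},
    {"hand": 1, "x": 0, "y": 0, "z": 0, "roll": -0.08},
    {"hand": 1, "x": 0, "y": 0, "z": 0, "roll": -0.1},
    {"hand": 1, "x": 0, "y": 0, "z": 0.06, "roll": -0.1},
    {"hand": 1, "x": 0, "y": 0, "z": 0.13, "roll": -0.1},
    {"hand": 1, "x": 0, "y": 0, "z": 0.2, "roll": -0.1},
    {"hand": 1, "x": 0, "y": 0, "z": 0.27, "roll": -0.1},
    {"hand": 1, "x": 0, "y": 0, "z": 0.325, "roll": -0.1},
    {"hand": 1, "x": 0, "y": 0, "z": 0.325, "roll": -0.1},
    {"hand": 1, "x": 0, "y": 0, "z": 0.325, "roll": -0.1},
  ],
)

```text
time: 15.23
tool_pos: [0.4325, 0.3206, 0.0422]
tcp_rot: [-2.175, -2.265, 0.012]
wrist_force: [0.4, 0.3, 0.2]
width: 0.002
grip_force: 0.0
```

```bash
python3 -c "
from h import *
go(*[(*gp(f),.045,92.7) for f in (1.86,1.7,1.55,1.4,1.25,1.1,.95,.8,.65,.5)])"
```

```text
t 15.23 pos [0.4325 0.3206 0.0422] G [-0.1528  0.19  ] yaw 92.32 q [0.59 0.21 2.06 0.   0.89 0.55]
x -0.0391 y -0.0068 z -0.0054 roll -0.0021
x -0.0730 y -0.0192 z -0.0052 roll -0.0021
x -0.1057 y -0.0253 z -0.0050 roll -0.0021
x -0.1320 y -0.0272 z -0.0049 roll -0.0021
x -0.1590 y -0.0256 z -0.0048 roll -0.0021
x -0.1862 y -0.0201 z -0.0047 roll -0.0021
x -0.2132 y -0.0105 z -0.0046 roll -0.0021
x -0.2392 y 0.0033 z -0.0046 roll -0.0021
x -0.2634 y 0.0214 z -0.0047 roll -0.0021
x -0.2851 y 0.0436 z -0.0047 roll -0.0021
```

Request:
servo_tool(
  targets=[
    {"hand": 1, "x": -0.035, "y": -0.007, "z": -0.005, "roll": 0},
    {"hand": 1, "x": -0.055, "y": -0.013, "z": -0.005, "roll": 0},
    {"hand": 1, "x": -0.073, "y": -0.019, "z": -0.005, "roll": 0},
    {"hand": 1, "x": -0.106, "y": -0.025, "z": -0.005, "roll": 0},
    {"hand": 1, "x": -0.132, "y": -0.027, "z": -0.005, "roll": 0},
    {"hand": 1, "x": -0.159, "y": -0.026, "z": -0.005, "roll": 0},
    {"hand": 1, "x": -0.186, "y": -0.02, "z": -0.005, "roll": 0},
    {"hand": 1, "x": -0.213, "y": -0.01, "z": -0.005, "roll": 0},
    {"hand": 1, "x": -0.239, "y": 0.003, "z": -0.005, "roll": 0},
    {"hand": 1, "x": -0.263, "y": 0.021, "z": -0.005, "roll": 0},
  ],
)

```text
time: 16.07
tool_pos: [0.4514, 0.1907, 0.0489]
tcp_rot: [2.176, 2.265, 0.002]
wrist_force: [-1.7, 1.4, -0.7]
width: -0.001
grip_force: 0.4
```

Run:
```python
from h import *
print(bot.read_state()["wrist_force"])
b=read_camera("top")[140:300,270:450,::-1];a=read_camera("scene")[110:260,280:440,::-1]
cv2.imwrite("pics/g8.png",np.hstack([cv2.resize(a,(400,375)),cv2.resize(b,(400,375))]))
go(*[(*gp(f),.045,92.7) for f in (.65,.5,.4,.3,.2,.15,.1,.05,0)])
```

```text
[-1.68661744  1.36035156 -0.68632515]
t 16.17 pos [0.4528 0.1903 0.0492] G [-0.1386  0.0588] yaw 92.18 q [ 0.35  0.11  2.16 -0.    0.87  0.31]
x -0.0013 y -0.0087 z 0.0083 roll -0.0029
x -0.0229 y 0.0136 z 0.0084 roll -0.0029
x -0.0356 y 0.0305 z 0.0084 roll -0.0029
x -0.0464 y 0.0490 z 0.0084 roll -0.0029
x -0.0554 y 0.0688 z 0.0085 roll -0.0029
x -0.0591 y 0.0792 z 0.0085 roll -0.0029
x -0.0622 y 0.0898 z 0.0085 roll -0.0029
x -0.0648 y 0.1007 z 0.0086 roll -0.0029
x -0.0667 y 0.1117 z 0.0086 roll -0.0029
```

View pics/g8.png

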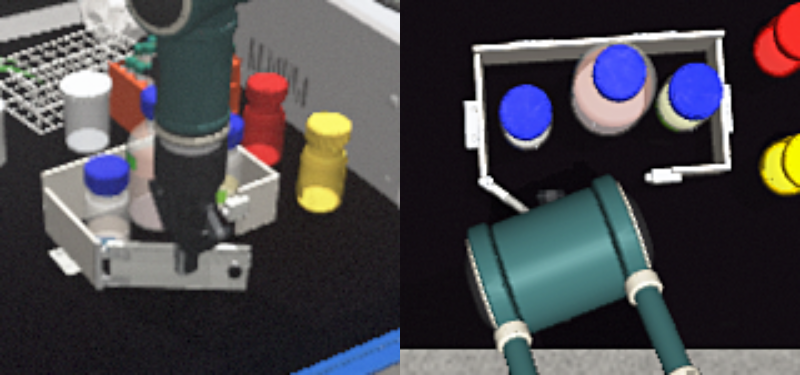

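The gate is about two-thirds shut. It runs from (105,265) to (250,265) in the scene crop, with the fingers on its outer face, and all three bottles are standing. I'll push on.

Request:
servo_tool(
  targets=[
    {"hand": 1, "x": -0.012, "y": 0.002, "z": 0.006, "roll": 0},
    {"hand": 1, "x": -0.023, "y": 0.014, "z": 0.006, "roll": 0},
    {"hand": 1, "x": -0.036, "y": 0.03, "z": 0.006, "roll": 0},
    {"hand": 1, "x": -0.046, "y": 0.049, "z": 0.006, "roll": 0},
    {"hand": 1, "x": -0.055, "y": 0.069, "z": 0.006, "roll": 0},
    {"hand": 1, "x": -0.059, "y": 0.079, "z": 0.006, "roll": 0},
    {"hand": 1, "x": -0.062, "y": 0.088, "z": 0.006, "roll": 0},
    {"hand": 1, "x": -0.062, "y": 0.088, "z": 0.006, "roll": 0},
  ],
)

```text
time: 16.83
tool_pos: [0.498, 0.1623, 0.0452]
tcp_rot: [2.176, 2.265, 0.001]
wrist_force: [-0.0, -0.5, -0.2]
width: 0.001
grip_force: 0.0
```

Request:
servo_tool(
  targets=[
    {"hand": 1, "x": -0.002, "y": 0.005, "z": 0, "roll": 0},
    {"hand": 1, "x": -0.003, "y": 0.01, "z": 0, "roll": 0},
    {"hand": 1, "x": -0.004, "y": 0.014, "z": 0, "roll": 0},
    {"hand": 1, "x": -0.004, "y": 0.018, "z": 0, "roll": 0},
    {"hand": 1, "x": -0.004, "y": 0.018, "z": 0, "roll": 0},
  ],
)

```text
time: 17.25
tool_pos: [0.5038, 0.1609, 0.0447]
tcp_rot: [-2.174, -2.264, 0.005]
wrist_force: [-4.3, 1.0, 3.9]
width: 0.002
grip_force: 2.6
```

Run:
```python
from h import *
print(bot.read_state()["wrist_force"])
go(*[(*gp(f),.045,92.7) for f in (.1,.05,0)])
```

```text
[-4.27781843  0.97074127  3.93872148]
t 17.25 pos [0.5038 0.1609 0.0447] G [-0.0891  0.0271] yaw 92.32 q [0.26 0.19 2.08 0.   0.88 0.22]
x 0.0004 y -0.0097 z -0.0006 roll -0.0021
x -0.0021 y 0.0011 z -0.0007 roll -0.0021
x -0.0041 y 0.0121 z -0.0007 roll -0.0021
```

Request:
servo_tool(
  targets=[
    {"hand": 1, "x": 0, "y": 0.004, "z": 0, "roll": 0},
    {"hand": 1, "x": 0, "y": 0.008, "z": 0, "roll": 0},
    {"hand": 1, "x": 0, "y": 0.011, "z": 0, "roll": 0},
    {"hand": 1, "x": 0, "y": 0.011, "z": 0, "roll": 0},
  ],
)

```text
time: 17.58
tool_pos: [0.5115, 0.1612, 0.0451]
tcp_rot: [2.175, 2.266, 0.001]
wrist_force: [-1.7, -0.6, -0.9]
width: -0.0
grip_force: 0.7
```

Request:
servo_tool(
  targets=[
    {"hand": 1, "x": 0, "y": 0.002, "z": 0, "roll": 0},
    {"hand": 1, "x": 0, "y": 0.004, "z": 0, "roll": 0},
    {"hand": 1, "x": 0, "y": 0.004, "z": 0, "roll": 0},
  ],
)

```text
time: 17.83
tool_pos: [0.5116, 0.1611, 0.0449]
tcp_rot: [-2.175, -2.264, 0.004]
wrist_force: [-6.4, -0.1, 6.0]
width: 0.001
grip_force: 3.2
```

Request:
servo_tool(
  targets=[
    {"hand": 1, "x": 0, "y": 0.003, "z": 0, "roll": 0},
    {"hand": 1, "x": 0, "y": 0.003, "z": 0, "roll": 0},
  ],
)

```text
time: 18.0
tool_pos: [0.5117, 0.1611, 0.0447]
tcp_rot: [-2.173, -2.263, 0.008]
wrist_force: [-9.2, 0.2, 7.2]
width: 0.001
grip_force: 5.1
```

Request:
servo_tool(
  targets=[
    {"hand": 1, "x": 0, "y": -0.03, "z": 0, "roll": 0},
    {"hand": 1, "x": 0, "y": -0.07, "z": 0, "roll": 0},
    {"hand": 1, "x": 0, "y": -0.1, "z": -0.05, "roll": 0},
    {"hand": 1, "x": 0, "y": -0.12, "z": -0.13, "roll": 0},
    {"hand": 1, "x": 0, "y": -0.12, "z": -0.21, "roll": 0},
    {"hand": 1, "x": 0, "y": -0.12, "z": -0.29, "roll": 0},
    {"hand": 1, "x": 0, "y": -0.12, "z": -0.36, "roll": 0},
  ],
)

```text
time: 18.58
tool_pos: [0.4554, 0.159, 0.2282]
tcp_rot: [2.174, 2.265, 0.005]
wrist_force: [1.7, 0.3, 0.4]
width: -0.001
grip_force: 0.0
```

Request:
servo_tool(
  targets=[
    {"hand": 1, "x": -0.08, "y": 0, "z": 0, "roll": 0},
    {"hand": 1, "x": -0.16, "y": 0, "z": 0, "roll": 0},
    {"hand": 1, "x": -0.24, "y": 0, "z": 0, "roll": 0},
    {"hand": 1, "x": -0.32, "y": 0, "z": 0, "roll": 0},
    {"hand": 1, "x": -0.4, "y": 0, "z": 0, "roll": 0},
    {"hand": 1, "x": -0.48, "y": 0, "z": 0, "roll": 0},
    {"hand": 1, "x": -0.56, "y": 0, "z": 0, "roll": 0},
    {"hand": 1, "x": -0.6, "y": 0, "z": 0, "roll": 0},
    {"hand": 1, "x": -0.6, "y": 0, "z": 0, "roll": 0},
  ],
)

```text
time: 19.33
tool_pos: [0.4676, -0.1456, 0.2259]
tcp_rot: [2.178, 2.258, -0.001]
wrist_force: [-0.8, -0.9, 0.9]
width: 0.0
grip_force: 0.4
```

Run:
```python
from h import *
a=read_camera("scene");b=read_camera("top")
print([c for c,q in blue(a) if 300<c[0]<440 and c[1]<215],[c for c,q in blue(b) if 300<c[0]<450 and 150<c[1]<265])
cv2.imwrite("pics/f9.png",np.hstack([cv2.resize(a[110:260,280:440,::-1],(400,375),interpolation=2),cv2.resize(b[140:240,290:430,::-1],(400,375),interpolation=2)]))
```

```text
[array([344.4, 150.4]), array([368.4, 161.3]), array([322.3, 179.6])] [array([368.3, 170.7]), array([402.4, 178.5]), array([326. , 187.2])]
```

View pics/f9.png

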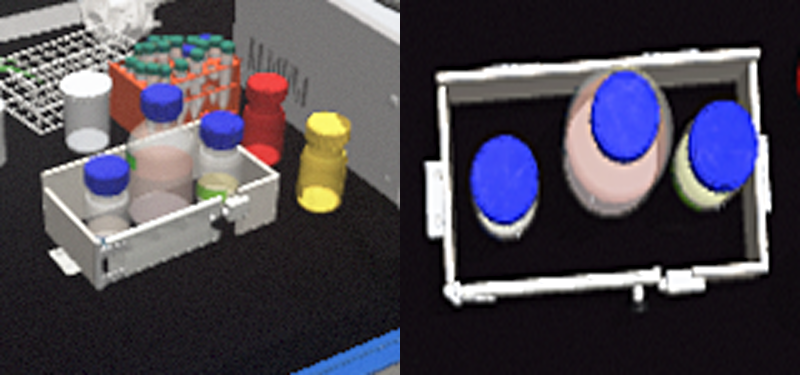

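The gate lies in line with the front panel, meeting the catch at (665,280) in the top crop. It stopped hard at 9 N, so it has snapped in. All three bottles are standing and the robot is clear.

```bash
python3 -c "
from workcell import ticket
print(ticket.finish_job())"
```

```text
the job is handed in; nothing more can be done
None
```

The job is done and handed in at about 19 s of the 72 s: the toppled bottle stands by the back wall with about 6 mm to the row bottle, the spare stands in the place left, and the gate is shut (catch judged in from a hard stop at 9 N and the last picture).

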